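# Overhang the chassis plate for bracket fitting

### The job

With the fingertips, push the slotted chassis plate over the work board until its long side lies against the fence and its slotted end overhangs the board's far edge by 30 mm, so that brackets can be bolted through the slots from below. Slide it flat, never lifting or tipping it, leave everything else where it is, and finish with the hand clear.

Things in the scene. Friction and masses are not known exactly. Their poses are not given: they have to be found in the camera images.
- plate: chassis plate, flat green acrylic, 120 mm (its x) by 100 mm (its y), 8 mm thick, 90 to 155 g, loose, lying flat on the work board. Origin: centre of its underside. Its +x end, away from the robot, has two slots (each 12 mm along x, 25 mm along y) that begin 10 mm from the end. At the start it is turned up to 0.3 rad out of line with the board
- plate_end (a point): middle of the lower edge of the plate's slotted end (60 mm along the plate's +x from its centre, at the underside); axes as the plate's
- overhang_edge (a point): point on the upper rim of the work board's far edge, in line with the plate's middle when that lies against the fence. x points outward, square to the edge (away from the robot), y left along the edge towards the fence, z up. The overhang is the x of plate_end in this frame
- board: fixed plywood work board, 220 mm along x, 330 mm along y, its top 36 mm above the bench (z = 0.036). Origin: centre of its underside; x points square to its far edge, away from the robot, y left towards the fence, z up
- fence (a point): foot of the fence's right-hand (inner) face, at mid-length, level with the board's top; axes as the board's. The fence is a fixed aluminium strip along the board's whole length in x, 14 mm thick, rising 10 mm above the board's top. The plate lies on its right and touches it when the plate's centre is 50 mm from it (y = -50 mm). To its left is a 61 mm ledge with two parts
- hub: black nylon wheel hub, a 42 mm flange with a narrower boss, 24 mm high; stands on the board's left ledge behind the fence (origin: centre of its underside); leave it alone
- sensor: grey ultrasonic sensor module, 45 mm wide and 20 mm high with two round barrels; stands on the board's left ledge behind the fence (origin: underside); leave it alone
- bracket: blue aluminium U-shaped servo bracket, 50 x 26 x 35 mm high, on the bench to the right of the board (origin: underside); leave it alone
- gearmotor: small white gearmotor about 60 x 30 x 20 mm high, on the bench to the right of the board (origin: underside); leave it alone
- jar: clear screw jar, 44 mm across and 50 mm high, on the bench to the right of the board (origin: underside); leave it alone
- battery_box: flat black battery holder, 35 x 62 x 20 mm high, on the bench beyond the board's far edge (origin: underside); leave it alone
- screwdriver: screwdriver of 160 mm lying on the bench to the left of the board (origin: underside); leave it alone
Mind the look-alikes: they are no part of the job. Of the things like the plate, leave any that is brown; of the rest the larger one is meant.

How it is judged:
By the outcome, as a careful person would: the job done as asked, in the order asked, and still so for the second after the job is handed in, with the robot touching nothing.
It also fails if it takes over 51 s, if anything falls off the work surface, if the arm or the gripper's body presses on something with over 40 N, if the wrist force passes 120 N, or if a joint passes its speed limit or range.

### The arm

A 6-joint arm with a two-finger parallel gripper is mounted at the origin on the work surface. World frame = base frame: x ahead of the robot, y to its left, z up, the work surface at z = 0. Lengths are in m, angles in degrees, forces in N, time in s.
With the tool pointing down it reaches from about 0.35 to 1 m from the base axis. Payload 7.1 kg.
Tool frame: the origin (TCP) lies at the very end of the fingers, on their centre line; the grasp point (between the pads) lies ctrl.tcp_to_grasp behind it (ctrl.tcp_to_grasp is the distance from the TCP to the grasp point, in m); z points along the fingers, y is the direction in which the jaws open and shut (so a half turn about z gives the same grasp; the last joint's range is limited). The gripper opens to 85 mm and grips with 20 to 120 N. Pads are 22 mm wide; open, the fingers measure 114 mm over their backs; the gripper's body (76 mm by 85 mm) begins 54 mm behind the grasp point. The pads swing forward as they close: fully open they stand 13 mm farther back than shut.
Start: joints at [-1.089, 24.242, 93.386, -0, 62.372, -1.089], TCP at [0.625, 0, 0.231] pointing down, gripper open.
Joint ranges: [-172.04, 172.04], [-51.8, 120.97], [4.93, 147.93], [-75.15, 255.16], [6.16, 154.13], [-145.62, 145.62]. Speed limits (degrees/s): [136.94, 136.94, 172.46, 180, 180, 180].

### API

Orientations are given as a 3x3 rotation matrix whose columns are the frame's x, y, z axes.
In Python, from station import get_obs, get_image, ctrl gives the robot as it stands.
- The arm moves only by the tool play_rows, never from a script. Its argument "rows" is a list of rows, each an object with "fingers": the gripper's target within -1 to 1 (shut at 1, half-way at 0, fully open at -1); "dp": the shift along the tool's x, y, z in mm, a list of three; "spin": the turn about the tool's z in degrees. In form: [{"fingers": fingers, "dp": [x, y, z], "spin": spin}, ...]. A call has 1 to 20 rows; each row is the pose to reach, as a shift and turn from the pose measured when the call began, along the tool's axes at that moment; what a row does not reach only later rows make up. A row lasts 1/12 s, in which the tool goes at most 41.7 mm and 7.16 degrees, less where a joint would pass 70% of its speed; a pose out of reach is approached as far as the arm can. A call with a gripper value outside its range is refused whole. The fingers move at their own pace and stop on an object; the grip force is fixed at half the most. Time passes only in rows, so rows that repeat a pose let the fingers close. It gives the time, the measured TCP pose, the force and the opening at its end, in the units of the state.
- get_obs(): the state, without advancing time (a new reading comes with each control period).
- get_image(name): name is "scene" or "side" or "wrist"; returns a dict with "img" (384x512x3 uint8, red, green, blue), "z_map" (384x512 float32, m along the optical axis (not along the pixel's ray), 0 where there is no reading), "intrinsics" (3x3 intrinsics, pixels), "R" (3x3) and "t" (3): a world point X has camera coordinates R X + t; the wrist camera has in their place "mount" (4x4, takes a point from camera to tool coordinates, whose origin is the TCP and whose axes are the flange's). Camera axes: x right, y down, z forward; pixel columns grow to the right and rows downward; lengths in m; the calibration is good to about 2 mm. A picture is of the moment at which its call begins: read the wrist's pose just before it.
- ctrl.hand_in(): hands the job in, once; it reports no verdict.
The state is a dict: "clock": time; "joint_positions": joint angles; "joint_velocities": joint speeds; "joint_efforts": joint torques, N m; "tool_pos": TCP position; "orientation": TCP orientation; "ft_force": force on the tool from outside, world axes, zero at the start; "torque": the same for the moment, N m; "finger_gap": opening from 0.0 (shut) to 1.0 (fully open).
Only numpy, scipy, OpenCV 4.12 (cv2) and the standard library are available. Lean on these libraries where they do the work, as an engineer would, in place of code of your own. Each camera call takes 0.05 s, during which the arm holds its last target.

## Working session

There is one attempt and no reset: what is moved stays moved. The work goes in short steps, Python scripts to look and compute and a tool call to move; the robot and the scene stay as the last step left them, time stands still between calls to the robot, and variables do not carry over. Pictures are saved under pics/ and viewed, and the job is handed in when it is done.

Besides the shell and the picture viewer there is one more tool, called after "Call:" as name(argument=value, ...), one argument or row to a line, values as JSON. play_rows: Moves the arm, as the interface text tells. Its arguments: {"type":"object","properties":{"rows":{"type":"array","items":{"type":"object","properties":{"fingers":{"type":"number"},"dp":{"type":"array","items":{"type":"number"}},"spin":{"type":"number"}}}}},"required":["rows"]}

```bash
ls; mkdir -p pics
cat > h.py <<'E'
import numpy as np,cv2
from station import get_obs,get_image,ctrl
def save(n,im,sc=1,crop=None):
    a=im[:,:,::-1]
    if crop: a=a[crop[1]:crop[3],crop[0]:crop[2]]
    cv2.imwrite('pics/'+n,cv2.resize(a,None,fx=sc,fy=sc,interpolation=cv2.INTER_CUBIC))
def onplane(d,px,z):
    K=d['intrinsics'];R=d['R'];t=d['t']
    px=np.atleast_2d(px).astype(float)
    r=np.c_[px,np.ones(len(px))]@np.linalg.inv(K).T@R
    c=-R.T@t
    return c+r*((z-c[2])/r[:,2])[:,None]
E
python3 - <<'E'
from h import *
o=get_obs();print(o)
for n in('scene','side'):
    d=get_image(n);save(n+'0.png',d['img'],1.5);np.savez(n+'0.npz',**d);print(-d['R'].T@d['t'])
print(ctrl.tcp_to_grasp)
E
```

```text
pics
{'clock': 0.0, 'joint_positions': array([-1.09072284e+00,  2.42850838e+01,  9.34339409e+01,  7.95196985e-04,
        6.23724657e+01, -1.08683085e+00]), 'joint_velocities': array([ 0.18211787, -0.10851651,  0.13233049, -0.0063441 ,  0.05661606,
       -0.00144568]), 'joint_efforts': array([ 6.87376578e-04, -5.57382560e+01, -2.81743366e+01,  7.52266601e-05,
        7.21184188e-03,  1.02962622e-05]), 'tool_pos': array([6.24427415e-01, 1.73819502e-05, 2.30521387e-01]), 'orientation': array([[ 7.44077034e-05,  9.99998723e-01, -1.59628320e-03],
       [ 9.99999996e-01, -7.43396524e-05,  4.26902275e-05],
       [ 4.25715058e-05, -1.59628637e-03, -9.99998725e-01]]), 'ft_force': array([ 0.45468688, -0.00201414, -1.0196444 ]), 'torque': array([ 0.01106924,  0.01170543, -0.01054874]), 'finger_gap': 1.000112836420657}
[ 1.11695504 -0.02179972  0.75449729]
[0.17435984 0.6626319  0.48771821]
0.0187
```

View pics/scene0.png

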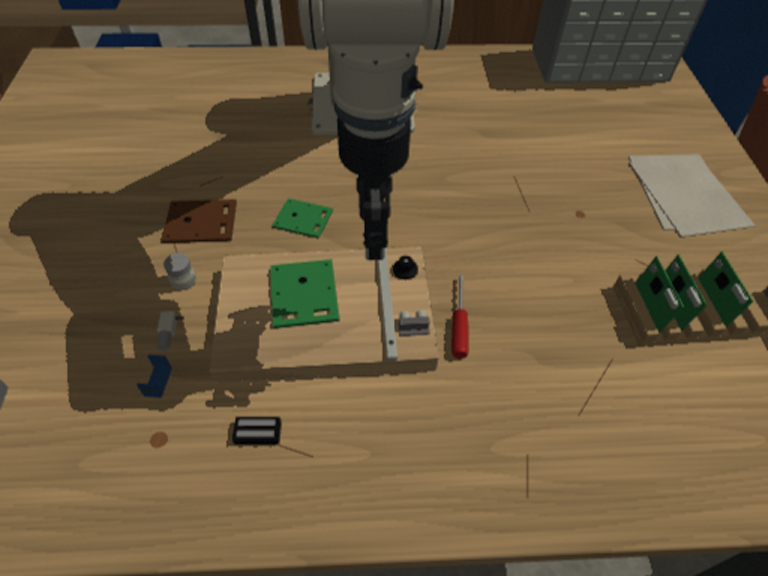

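View pics/side0.png

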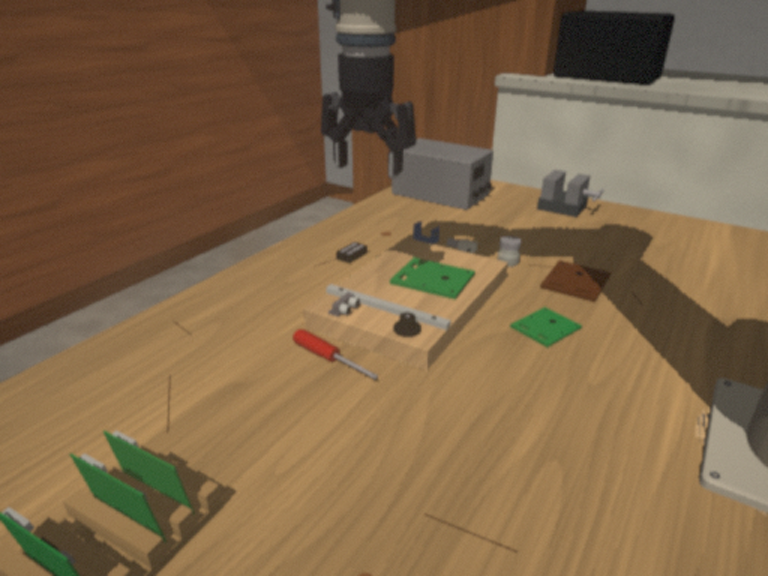

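Scene picture (1.5x): the candidates are the large green plate on the board at (305,293), a smaller green plate on the bench at (303,217), and a brown plate at (200,220). The racked green cards at (690,290) are no match. I choose the larger green plate on the board and check it in a close crop.

Run:
```python
from h import *
d=np.load('scene0.npz');save('c0.png',d['img'],4.5,(130,150,305,260))
```

```text
(no output)
```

View pics/c0.png

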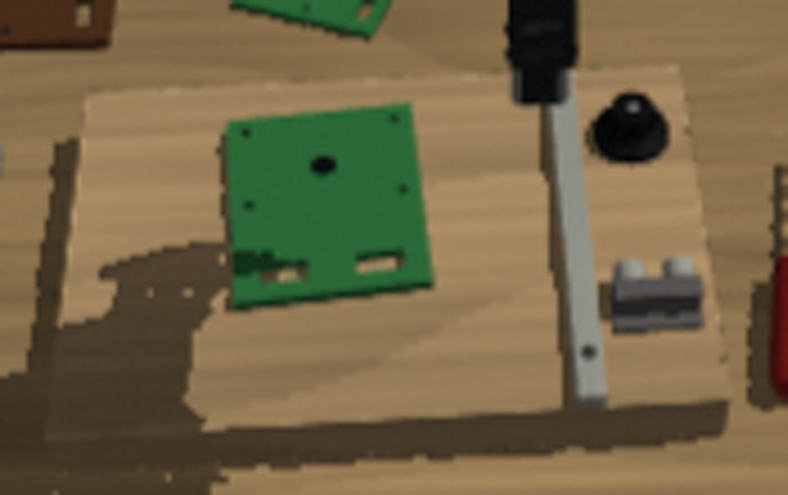

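```bash
cat >> h.py <<'E'
from scipy.optimize import least_squares
def rect(P,L,W):
    # P: 4 corners order (-x,-y),(-x,+y),(+x,+y),(+x,-y)
    q=np.array([[-L,-W],[-L,W],[L,W],[L,-W]])/2
    def f(s):
        c,n=np.cos(s[2]),np.sin(s[2]);return ((q@np.array([[c,n],[-n,c]])+s[:2])-P[:,:2]).ravel()
    r=least_squares(f,[*P[:,:2].mean(0),0]);return r.x,r.fun.reshape(4,2)*1000
E
python3 - <<'E'
from h import *
np.set_printoptions(precision=4,suppress=True)
d=np.load('scene0.npz')
cv=lambda a:(np.array(a)+.5)/4.5-.5+[130,150]
P=onplane(d,cv([(228,122),(411,104),(434,283),(230,302)]),.044);print(P)
print(rect(P,.12,.10))
B=onplane(d,cv([(88,93),(680,68),(727,403),(50,438)]),.036);print(B);print(rect(B,.22,.33))
print(onplane(d,cv([(550,165),(568,395)]),.036), onplane(d,cv([(551,150),(578,400)]),.046),onplane(d,cv([(583,150),(605,398)]),.046))
E
```

```text
[[ 0.5077 -0.1613  0.044 ]
 [ 0.4978 -0.063   0.044 ]
 [ 0.6173 -0.0505  0.044 ]
 [ 0.6255 -0.1518  0.044 ]]
(array([ 0.5621, -0.1067,  0.0914]), array([[-0.7878, -0.6062],
       [-0.0553,  0.6414],
       [-0.0585, -0.8719],
       [ 0.9016,  0.8367]]))
[[ 0.4774 -0.2413  0.036 ]
 [ 0.4686  0.0873  0.036 ]
 [ 0.6874  0.0909  0.036 ]
 [ 0.6954 -0.2327  0.036 ]]
(array([ 0.5822, -0.0739,  0.0264]), array([[-0.812 , -0.4709],
       [-0.7011,  0.7731],
       [ 0.3741,  2.9776],
       [ 1.139 , -3.2798]]))
[[0.5364 0.0113 0.036 ]
 [0.6802 0.0141 0.036 ]] [[0.5343 0.0118 0.046 ]
 [0.6893 0.0182 0.046 ]] [[0.5348 0.0289 0.046 ]
 [0.6886 0.0312 0.046 ]]
```

```bash
cat >> h.py <<'E'
def wrist(n,sc=1.5):
    o=get_obs();d=dict(get_image('wrist'))
    T=np.eye(4);T[:3,:3]=o['orientation'];T[:3,3]=o['tool_pos'];M=T@d['mount']
    d['R']=M[:3,:3].T;d['t']=-d['R']@M[:3,3]
    save(n+'.png',d['img'],sc);np.savez(n+'.npz',**d);return d
E
python3 - <<'E'
from h import *
d=wrist('w0');print(-d['R'].T@d['t'],d['R'],d['intrinsics'])
E
```

```text
[0.62387483 0.08344995 0.37384982] [[ 9.99996889e-01 -7.74581505e-04 -2.37106066e-03]
 [ 4.28399406e-05 -9.45089699e-01  3.26811043e-01]
 [-2.49400680e-03 -3.26810128e-01 -9.45086726e-01]] [[313.03638272   0.         254.70024937]
 [  0.         313.03638272 190.61932897]
 [  0.           0.           1.        ]]
```

View pics/w0.png

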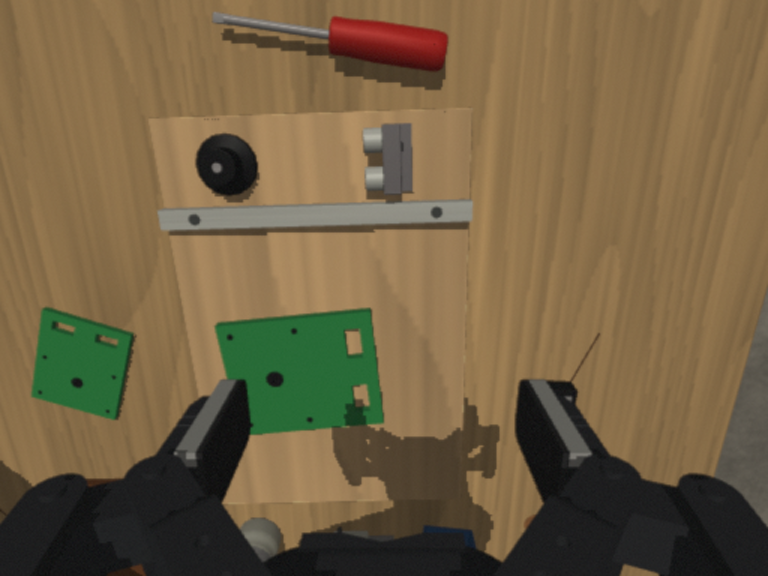

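Wrist view (1.5x): plate corners are at (217,325), (371,309), (383,422), (252,433). The fence runs (161,230)–(471,222), the board's far-left corner is at (471,109), and the far edge runs down to (465,400).

Run:
```python
from h import *
d=np.load('w0.npz');save('w0a.png',d['img'],3.5,(95,65,325,165));save('w0b.png',d['img'],4,(130,190,325,300))
```

```text
(no output)
```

View pics/w0a.png

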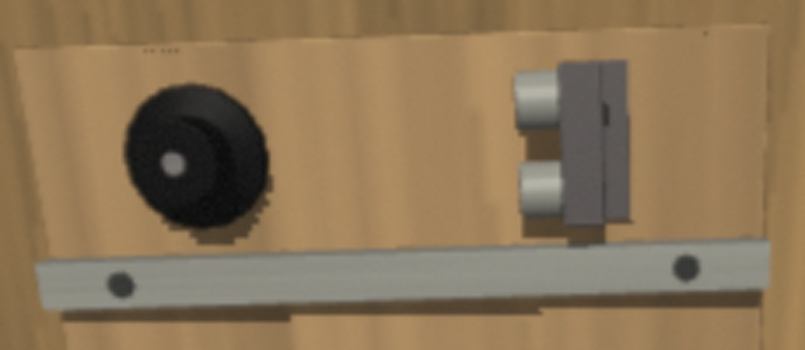

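View pics/w0b.png

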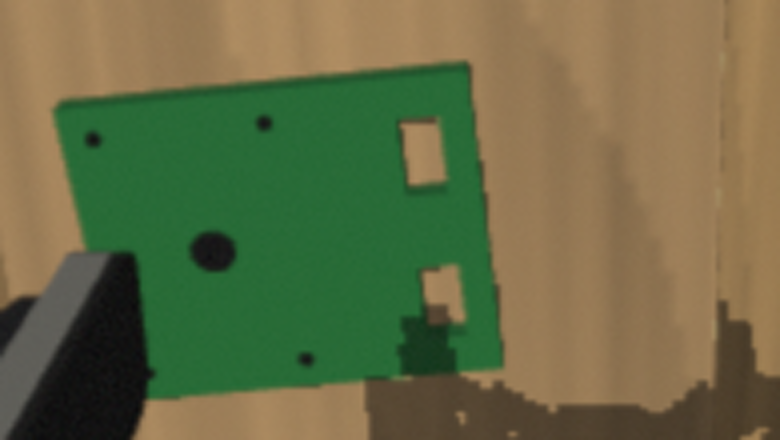

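Run:
```python
from h import *
np.set_printoptions(precision=4,suppress=True)
d=np.load('w0.npz')
a=lambda p:(np.array(p)+.5)/3.5-.5+[95,65]
b=lambda p:(np.array(p)+.5)/4-.5+[130,190]
def line(n,P):
    v=P[1]-P[0];print(n,P[:,:2].ravel(),'ang',np.arctan2(v[1],v[0]))
line('left edge',onplane(d,a([(15,49),(767,25)]),.036))
line('fence inner top',onplane(d,a([(45,310),(768,290)]),.046))
line('fence outer top',onplane(d,a([(38,263),(768,240)]),.046))
line('far edge',onplane(d,np.r_[a([(767,25)]),b([(717,370)])],.036))
line('near',onplane(d,a([(15,49),(64,320)]),.036))
line('pl left',onplane(d,b([(60,106),(470,71)]),.044))
line('pl far',onplane(d,b([(470,71),(503,368)]),.044))
line('pl right',onplane(d,b([(150,398),(503,368)]),.044))
line('pl near',onplane(d,b([(60,106),(88,250)]),.044))
line('pl left low',onplane(d,b([(60,98),(468,62)]),.036))
```

```text
left edge [0.4646 0.0872 0.6827 0.0935] ang 0.029063832051865867
fence inner top [0.4662 0.0122 0.6858 0.0183] ang 0.02768864739874284
fence outer top [0.4663 0.0266 0.6849 0.0334] ang 0.031001315181622878
far edge [ 0.6827  0.0935  0.6917 -0.1563] ang -1.5348782563707355
near [0.4646 0.0872 0.4669 0.0069] ang -1.5421522922394213
pl left [ 0.4966 -0.0616  0.6144 -0.0508] ang 0.09188025686026098
pl far [ 0.6144 -0.0508  0.6237 -0.15  ] ang -1.4766841659199814
pl right [ 0.5133 -0.1611  0.6237 -0.15  ] ang 0.100536694239896
pl near [ 0.4966 -0.0616  0.4995 -0.1085] ang -1.50792428639753
pl left low [ 0.4938 -0.0626  0.6136 -0.0512] ang 0.09467926900221726
```

Call:
play_rows(
  rows=[
    {"fingers":0,"dp":[-40,-15,0],"spin":-1.7},
    {"fingers":0,"dp":[-80,-30,0],"spin":-1.7},
    {"fingers":0,"dp":[-120,-45,0],"spin":-1.7},
    {"fingers":0,"dp":[-160,-60,0],"spin":-1.7},
    {"fingers":0,"dp":[-197,-60,0],"spin":-1.7},
    {"fingers":0,"dp":[-197,-60,40],"spin":-1.7},
    {"fingers":0,"dp":[-197,-60,80],"spin":-1.7},
    {"fingers":0,"dp":[-197,-60,120],"spin":-1.7},
    {"fingers":0,"dp":[-197,-60,150],"spin":-1.7},
    {"fingers":0,"dp":[-197,-60,175],"spin":-1.7},
    {"fingers":0,"dp":[-197,-60,180],"spin":-1.7},
    {"fingers":0,"dp":[-197,-60,180],"spin":-1.7},
    {"fingers":0,"dp":[-197,-60,180],"spin":-1.7},
  ],
)

```text
clock: 1.23
tool_pos: [0.5649, -0.1971, 0.0515]
orientation: [[-0.03, 1.0, -0.001], [1.0, 0.03, -0.0], [-0.0, -0.001, -1.0]]
ft_force: [-0.3, -0.5, -0.1]
finger_gap: 0.5
```

Run:
```python
from h import *
o=get_obs();print(o['tool_pos'],o['ft_force'],o['finger_gap'],o['orientation'],o['clock'])
d=wrist('w1');d=get_image('side');save('s1.png',d['img'],4,(220,100,400,240))
```

```text
[ 0.56494917 -0.19712869  0.05152075] [-0.33747571 -0.52376236 -0.06015072] 0.49972997338153374 [[-2.97205320e-02  9.99558097e-01 -5.49100970e-04]
 [ 9.99558228e-01  2.97204198e-02 -2.11387635e-04]
 [-1.94974710e-04 -5.55140946e-04 -9.99999827e-01]] 1.2333
```

View pics/w1.png

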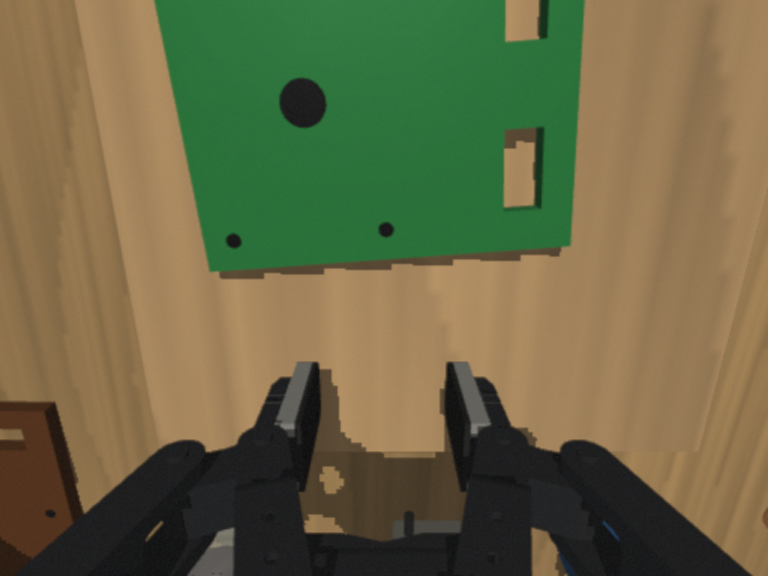

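View pics/s1.png

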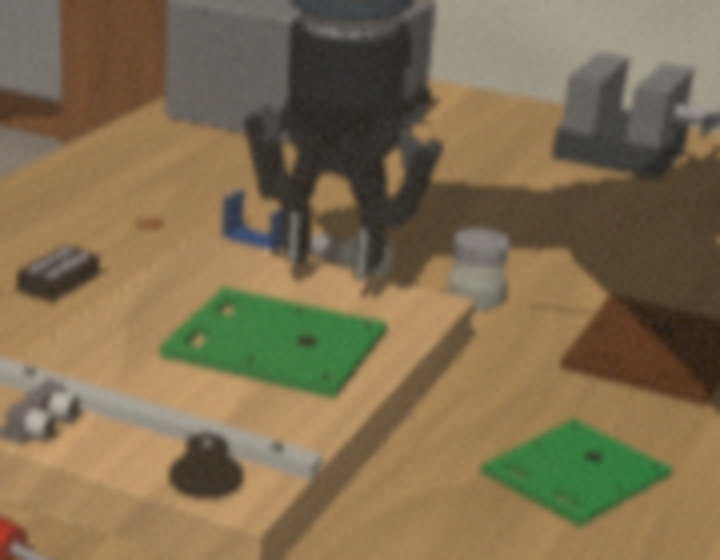

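Call:
play_rows(
  rows=[
    {"fingers":0,"dp":[0,0,6],"spin":0},
    {"fingers":0,"dp":[0,0,10],"spin":0},
    {"fingers":0,"dp":[0,0,12],"spin":0},
    {"fingers":0,"dp":[0,0,12],"spin":0},
  ],
)

```text
clock: 1.67
tool_pos: [0.5656, -0.1973, 0.0405]
orientation: [[-0.03, 1.0, 0.001], [1.0, 0.03, -0.001], [-0.001, 0.001, -1.0]]
ft_force: [-1.1, -0.4, 0.5]
finger_gap: 0.5
```

Run:
```python
from h import *
o=get_obs();print(o['tool_pos'],o['ft_force'],o['finger_gap'],o['clock'])
d=wrist('w2');d['img'];save('w2c.png',d['img'],3,(120,200,370,384))
```

```text
[ 0.56557722 -0.19731677  0.04054937] [-1.08849638 -0.43008966  0.46172278] 0.5001978667715216 1.6667
```

View pics/w2c.png

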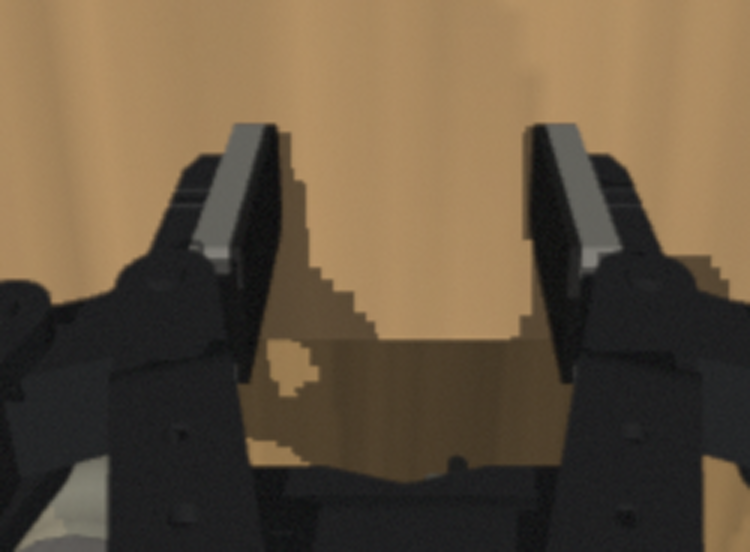

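Call:
play_rows(
  rows=[
    {"fingers":0,"dp":[0,0,1.5],"spin":0},
    {"fingers":0,"dp":[0,0,3],"spin":0},
    {"fingers":0,"dp":[0,0,3],"spin":0},
  ],
)

```text
clock: 1.97
tool_pos: [0.5655, -0.1973, 0.0374]
orientation: [[-0.03, 1.0, 0.001], [1.0, 0.03, -0.001], [-0.001, 0.001, -1.0]]
ft_force: [-0.1, 0.6, -0.4]
finger_gap: 0.497
```

Call:
play_rows(
  rows=[
    {"fingers":0,"dp":[0,0,1],"spin":0},
    {"fingers":0,"dp":[0,0,1.5],"spin":0},
    {"fingers":0,"dp":[0,0,1.5],"spin":0},
  ],
)

```text
clock: 2.22
tool_pos: [0.5654, -0.1973, 0.0357]
orientation: [[-0.03, 1.0, 0.001], [1.0, 0.03, -0.001], [-0.001, 0.001, -1.0]]
ft_force: [-0.0, 0.7, 0.1]
finger_gap: 0.503
```

Call:
play_rows(
  rows=[
    {"fingers":0,"dp":[0,0,1],"spin":0},
    {"fingers":0,"dp":[0,0,1.2],"spin":0},
    {"fingers":0,"dp":[0,0,1.2],"spin":0},
  ],
)

```text
clock: 2.47
tool_pos: [0.5653, -0.1973, 0.0344]
orientation: [[-0.03, 1.0, 0.001], [1.0, 0.03, -0.001], [-0.001, 0.001, -1.0]]
ft_force: [0.2, 0.1, -0.5]
finger_gap: 0.5
```

Call:
play_rows(
  rows=[
    {"fingers":0,"dp":[0,0,1],"spin":0},
    {"fingers":0,"dp":[0,0,1],"spin":0},
  ],
)

```text
clock: 2.63
tool_pos: [0.5654, -0.1973, 0.0342]
orientation: [[-0.03, 1.0, 0.001], [1.0, 0.03, -0.001], [-0.001, 0.001, -1.0]]
ft_force: [-2.3, 1.1, 8.5]
finger_gap: 0.497
```

Call:
play_rows(
  rows=[
    {"fingers":0,"dp":[0,0,-2.5],"spin":0},
    {"fingers":0,"dp":[8,0,-2.5],"spin":0},
    {"fingers":0,"dp":[15,0,-2.5],"spin":0},
    {"fingers":0,"dp":[20,0,-2.5],"spin":0},
    {"fingers":0,"dp":[25,0,-2.5],"spin":0},
    {"fingers":0,"dp":[30,0,-2.5],"spin":0},
    {"fingers":0,"dp":[35,0,-2.5],"spin":0},
    {"fingers":0,"dp":[40,0,-2.5],"spin":0},
    {"fingers":0,"dp":[45,0,-2.5],"spin":0},
    {"fingers":0,"dp":[50,0,-2.5],"spin":0},
    {"fingers":0,"dp":[50,0,-2.5],"spin":0},
  ],
)

```text
clock: 3.55
tool_pos: [0.5638, -0.1463, 0.0366]
orientation: [[-0.03, 1.0, 0.0], [1.0, 0.03, -0.0], [-0.0, 0.0, -1.0]]
ft_force: [-0.1, 0.7, 0.2]
finger_gap: 0.499
```

Run:
```python
from h import *
d=wrist('w3')
```

```text
(no output)
```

View pics/w3.png

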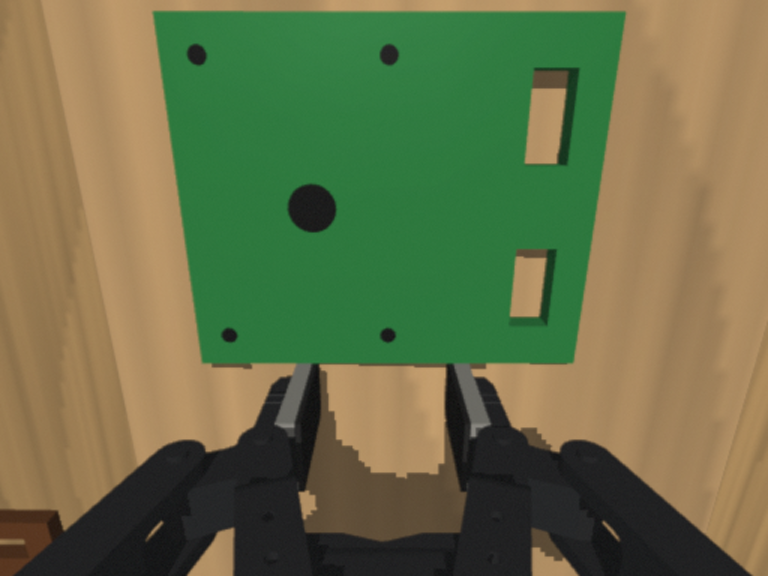

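The plate is squared to the hand: its pushed edge is level at row 362 against both fingers. I continue toward the fence.

Call:
play_rows(
  rows=[
    {"fingers":0,"dp":[5,0,0],"spin":0},
    {"fingers":0,"dp":[10,0,0],"spin":0},
    {"fingers":0,"dp":[15,0,0],"spin":0},
    {"fingers":0,"dp":[20,0,0],"spin":0},
    {"fingers":0,"dp":[25,0,0],"spin":0},
    {"fingers":0,"dp":[30,0,0],"spin":0},
    {"fingers":0,"dp":[35,0,0],"spin":0},
    {"fingers":0,"dp":[40,0,0],"spin":0},
    {"fingers":0,"dp":[43,0,0],"spin":0},
    {"fingers":0,"dp":[45,0,0],"spin":0},
    {"fingers":0,"dp":[45,0,0],"spin":0},
  ],
)

```text
clock: 4.52
tool_pos: [0.5625, -0.1012, 0.0366]
orientation: [[-0.031, 1.0, 0.0], [1.0, 0.031, -0.0], [-0.0, 0.0, -1.0]]
ft_force: [-1.2, 0.0, -0.8]
finger_gap: 0.497
```

Run:
```python
from h import *
d=wrist('w4');d=get_image('scene');np.savez('sc4.npz',**d);save('sc4.png',d['img'],4.5,(130,150,305,260))
```

```text
(no output)
```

View pics/w4.png

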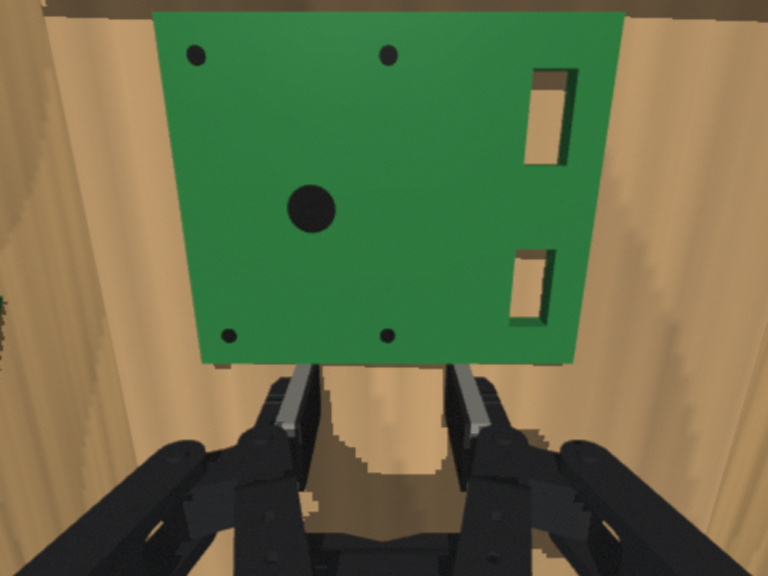

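View pics/sc4.png

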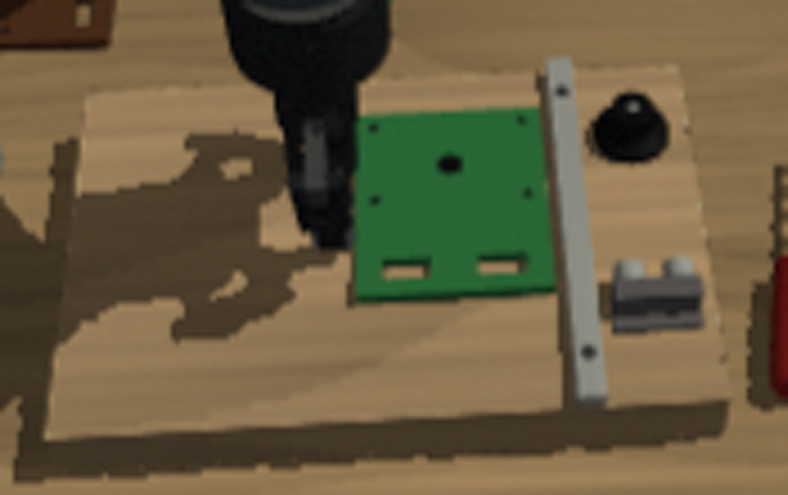

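The scene crop shows a small gap (~4 mm) to the fence at (552,200). I close it in fine steps, watching the force.

Call:
play_rows(
  rows=[
    {"fingers":0,"dp":[1,0,0],"spin":0},
    {"fingers":0,"dp":[2,0,0],"spin":0},
    {"fingers":0,"dp":[3,0,0],"spin":0},
    {"fingers":0,"dp":[3.5,0,0],"spin":0},
    {"fingers":0,"dp":[3.5,0,0],"spin":0},
  ],
)

```text
clock: 5.03
tool_pos: [0.5622, -0.098, 0.0364]
orientation: [[-0.03, 1.0, 0.0], [1.0, 0.03, -0.0], [-0.0, 0.0, -1.0]]
ft_force: [0.4, 0.1, 0.3]
finger_gap: 0.5
```

Call:
play_rows(
  rows=[
    {"fingers":0,"dp":[0.5,0,0],"spin":0},
    {"fingers":0,"dp":[1,0,0],"spin":0},
    {"fingers":0,"dp":[1,0,0],"spin":0},
  ],
)

```text
clock: 5.28
tool_pos: [0.5622, -0.097, 0.0365]
orientation: [[-0.03, 1.0, 0.0], [1.0, 0.03, -0.0], [-0.0, 0.0, -1.0]]
ft_force: [0.3, 0.2, -0.4]
finger_gap: 0.499
```

Call:
play_rows(
  rows=[
    {"fingers":0,"dp":[0.5,0,0],"spin":0},
    {"fingers":0,"dp":[1,0,0],"spin":0},
    {"fingers":0,"dp":[1,0,0],"spin":0},
  ],
)

```text
clock: 5.53
tool_pos: [0.5622, -0.0959, 0.0365]
orientation: [[-0.031, 1.0, 0.0], [1.0, 0.031, -0.0], [-0.0, 0.0, -1.0]]
ft_force: [-0.1, -0.3, 0.1]
finger_gap: 0.498
```

Call:
play_rows(
  rows=[
    {"fingers":0,"dp":[0.5,0,0],"spin":0},
    {"fingers":0,"dp":[0.8,0,0],"spin":0},
    {"fingers":0,"dp":[0.8,0,0],"spin":0},
  ],
)

```text
clock: 5.78
tool_pos: [0.5621, -0.095, 0.0364]
orientation: [[-0.031, 1.0, 0.0], [1.0, 0.031, -0.0], [-0.0, 0.0, -1.0]]
ft_force: [0.8, -0.4, 0.7]
finger_gap: 0.506
```

Call:
play_rows(
  rows=[
    {"fingers":0,"dp":[0.5,0,0],"spin":0},
    {"fingers":0,"dp":[0.8,0,0],"spin":0},
    {"fingers":0,"dp":[0.8,0,0],"spin":0},
  ],
)

```text
clock: 6.03
tool_pos: [0.5622, -0.0949, 0.0365]
orientation: [[-0.031, 1.0, 0.0], [1.0, 0.031, -0.001], [-0.001, 0.0, -1.0]]
ft_force: [-0.0, -4.8, -0.2]
finger_gap: 0.499
```

Run:
```python
from h import *
d=get_image('scene');np.savez('sc5.npz',**d);save('sc5.png',d['img'],8,(205,165,275,240))
```

```text
(no output)
```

View pics/sc5.png

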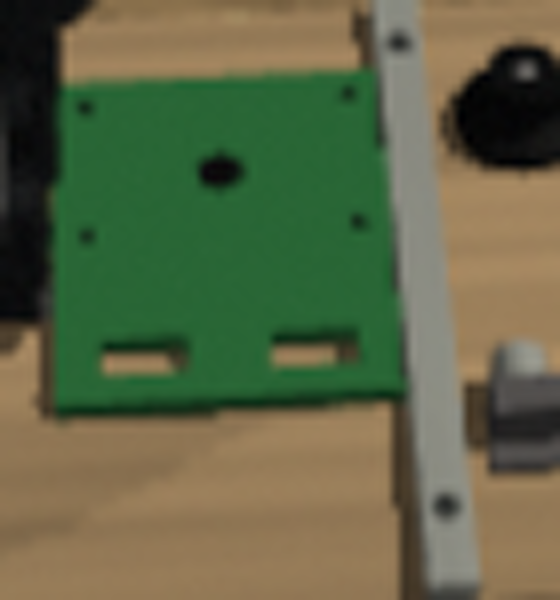

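The plate's edge meets the fence with −4.8 N, and the crop shows no gap along (380,75)–(405,395). I retreat, lift and turn for the end push, and measure the end from the stored image.

Run:
```python
from h import *
np.set_printoptions(precision=4,suppress=True)
d=np.load('sc5.npz')
c=lambda a:(np.array(a)+.5)/8-.5+[205,165]
P=onplane(d,c([(62,90),(375,72),(405,390),(58,405)]),.044);print(P);print(rect(P,.12,.10))
```

```text
[[ 0.5071 -0.0839  0.044 ]
 [ 0.5028  0.0116  0.044 ]
 [ 0.6217  0.0153  0.044 ]
 [ 0.6236 -0.0825  0.044 ]]
(array([ 0.5638, -0.0349,  0.0257]), array([[-2.0052, -2.5039],
       [-0.238 ,  1.925 ],
       [ 0.7784,  1.3897],
       [ 1.4647, -0.8108]]))
```

Call:
play_rows(
  rows=[
    {"fingers":0,"dp":[-8,0,0],"spin":0},
    {"fingers":0,"dp":[-20,0,0],"spin":0},
    {"fingers":0,"dp":[-25,0,-30],"spin":0},
    {"fingers":0,"dp":[-25,0,-65],"spin":0},
    {"fingers":0,"dp":[-25,0,-100],"spin":0},
    {"fingers":0,"dp":[-25,0,-120],"spin":0},
    {"fingers":0,"dp":[-15,-15,-120],"spin":7},
    {"fingers":0,"dp":[-5,-30,-120],"spin":14},
    {"fingers":0,"dp":[5,-45,-120],"spin":21},
    {"fingers":0,"dp":[15,-60,-120],"spin":28},
    {"fingers":0,"dp":[25,-75,-120],"spin":35},
    {"fingers":0,"dp":[35,-85,-120],"spin":42},
    {"fingers":0,"dp":[45,-90,-120],"spin":49},
    {"fingers":0,"dp":[52,-95,-120],"spin":56},
    {"fingers":0,"dp":[58,-95,-120],"spin":63},
    {"fingers":0,"dp":[58,-95,-120],"spin":70},
    {"fingers":0,"dp":[58,-95,-120],"spin":77},
    {"fingers":0,"dp":[58,-95,-120],"spin":84},
    {"fingers":0,"dp":[58,-95,-120],"spin":90},
    {"fingers":0,"dp":[58,-95,-120],"spin":90},
  ],
)

```text
clock: 7.75
tool_pos: [0.4655, -0.0403, 0.1565]
orientation: [[1.0, 0.027, 0.001], [0.027, -1.0, -0.001], [0.001, 0.001, -1.0]]
ft_force: [-0.3, -0.4, 0.7]
finger_gap: 0.502
```

Run:
```python
from h import *
o=get_obs();print(o['tool_pos'],o['orientation'],o['joint_positions'])
d=wrist('w6')
```

```text
[ 0.46548652 -0.04027486  0.15650241] [[ 9.99644432e-01  2.66584923e-02  5.78573804e-04]
 [ 2.66590699e-02 -9.99644069e-01 -1.01474884e-03]
 [ 5.51316197e-04  1.02981227e-03 -9.99999318e-01]] [-6.36962027e+00  1.76284835e+01  1.16171151e+02 -7.50104774e-02
  4.61609943e+01  8.21546988e+01]
```

View pics/w6.png

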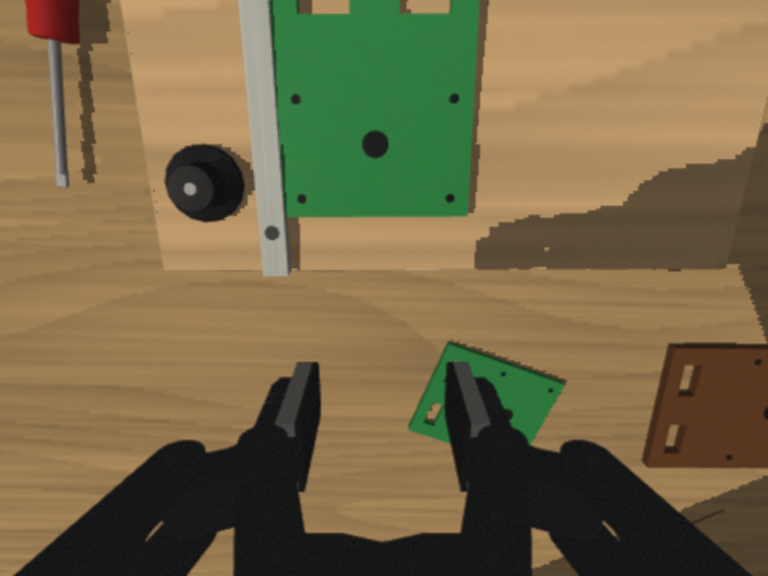

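Run:
```python
from h import *
np.set_printoptions(precision=4,suppress=True)
d=np.load('w6.npz')
c=lambda a:(np.array(a)+.5)/1.5-.5
P=onplane(d,c([(288,216),(468,215)]),.044);print('near end',P)
P=onplane(d,c([(165,269),(700,267)]),.036);print('board near',P,np.diff(P,axis=0))
P=onplane(d,c([(288,274),(265,0)]),.046);print('fence in',P,np.diff(P,axis=0))
```

```text
near end [[ 0.4997  0.0113  0.044 ]
 [ 0.5028 -0.0872  0.044 ]]
board near [[ 0.465   0.0863  0.036 ]
 [ 0.4742 -0.2274  0.036 ]] [[ 0.0092 -0.3137  0.    ]]
fence in [[0.467  0.0123 0.046 ]
 [0.6026 0.0177 0.046 ]] [[0.1356 0.0054 0.    ]]
```

Call:
play_rows(
  rows=[
    {"fingers":0,"dp":[6,0,35],"spin":-0.2},
    {"fingers":0,"dp":[6,0,70],"spin":-0.2},
    {"fingers":0,"dp":[6,0,100],"spin":-0.2},
    {"fingers":0,"dp":[6,0,115],"spin":-0.2},
    {"fingers":0,"dp":[6,0,120],"spin":-0.2},
    {"fingers":0,"dp":[6,0,120],"spin":-0.2},
  ],
)

```text
clock: 8.3
tool_pos: [0.4706, -0.0404, 0.0355]
orientation: [[0.999, 0.038, -0.002], [0.038, -0.999, -0.001], [-0.002, 0.001, -1.0]]
ft_force: [-0.5, 0.2, -0.7]
finger_gap: 0.502
```

Run:
```python
from h import *
o=get_obs();print(o['tool_pos'],o['orientation'][:,0],o['ft_force'])
d=wrist('w7')
```

```text
[ 0.47058452 -0.04035231  0.03548389] [ 0.99926908  0.03814814 -0.00245574] [-0.52487972  0.22420465 -0.65403459]
```

View pics/w7.png

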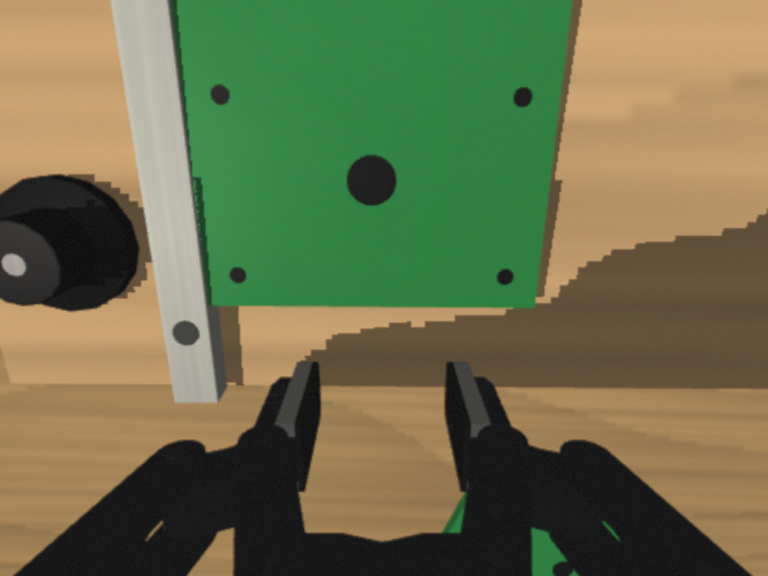

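Wrist view (1.5x): the near end is at row 306, between columns 213 and 537. Both fingertips, at (307,365) and (458,365), are behind it and clear of the fence. I start the +x push.

Call:
play_rows(
  rows=[
    {"fingers":0,"dp":[5,0,-1],"spin":0.5},
    {"fingers":0,"dp":[11,0,-1],"spin":0.5},
    {"fingers":0,"dp":[16,0,-1],"spin":0.5},
    {"fingers":0,"dp":[20,0,-1],"spin":0.5},
    {"fingers":0,"dp":[25,0,-1],"spin":0.5},
    {"fingers":0,"dp":[30,0,-1],"spin":0.5},
    {"fingers":0,"dp":[35,0,-1],"spin":0.5},
    {"fingers":0,"dp":[40,0,-1],"spin":0.5},
    {"fingers":0,"dp":[45,0,-1],"spin":0.5},
    {"fingers":0,"dp":[50,0,-1],"spin":0.5},
    {"fingers":0,"dp":[55,0,-1],"spin":0.5},
    {"fingers":0,"dp":[60,0,-1],"spin":0.5},
    {"fingers":0,"dp":[60,0,-1],"spin":0.5},
  ],
)

```text
clock: 9.43
tool_pos: [0.533, -0.0382, 0.0374]
orientation: [[1.0, 0.029, 0.001], [0.029, -1.0, -0.001], [0.001, 0.001, -1.0]]
ft_force: [0.4, 0.6, -0.2]
finger_gap: 0.501
```

Run:
```python
from h import *
o=get_obs();print(o['tool_pos'],o['orientation'][:,0],o['ft_force'])
d=wrist('w8')
```

```text
[ 0.53299373 -0.03817565  0.03740182] [0.99957917 0.0289716  0.00145928] [ 0.44534326  0.60662561 -0.2401018 ]
```

View pics/w8.png

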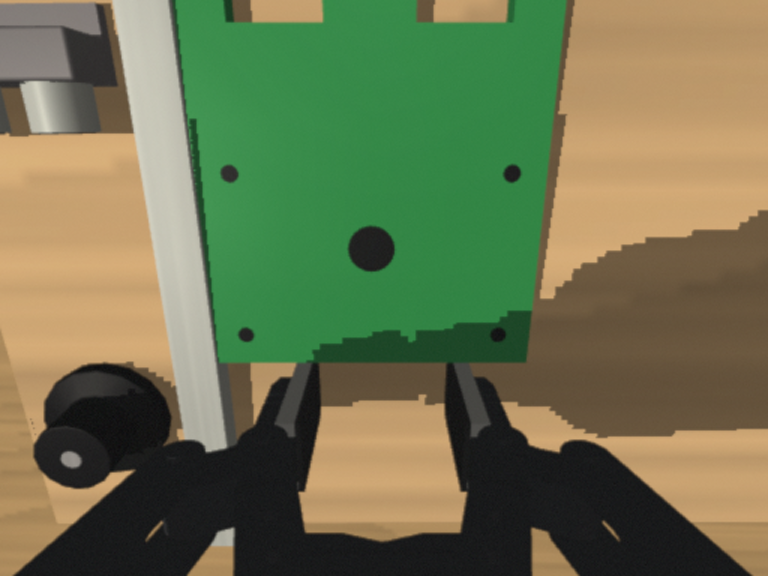

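```bash
cat > m.py <<'E'
from h import *
np.set_printoptions(precision=4,suppress=True)
E
python3 - <<'E'
from m import *
d=np.load('w8.npz')
c=lambda a:(np.array(a)+.5)/1.5-.5
print(onplane(d,c([(218,362),(527,362)]),.044))
E
```

```text
[[ 0.5414  0.0148  0.044 ]
 [ 0.5442 -0.0859  0.044 ]]
```

Call:
play_rows(
  rows=[
    {"fingers":0,"dp":[5,0,0],"spin":0},
    {"fingers":0,"dp":[10,0,0],"spin":0},
    {"fingers":0,"dp":[15,0,0],"spin":0},
    {"fingers":0,"dp":[20,0,0],"spin":0},
    {"fingers":0,"dp":[25,0,0],"spin":0},
    {"fingers":0,"dp":[30,0,0],"spin":0},
    {"fingers":0,"dp":[35,0,0],"spin":0},
    {"fingers":0,"dp":[40,0,0],"spin":0},
    {"fingers":0,"dp":[44,0,0],"spin":0},
    {"fingers":0,"dp":[46,0,0],"spin":0},
    {"fingers":0,"dp":[46,0,0],"spin":0},
    {"fingers":0,"dp":[46,0,0],"spin":0},
  ],
)

```text
clock: 10.48
tool_pos: [0.5786, -0.0368, 0.0374]
orientation: [[1.0, 0.029, 0.001], [0.029, -1.0, -0.001], [0.001, 0.001, -1.0]]
ft_force: [0.5, 0.1, 0.5]
finger_gap: 0.499
```

Run:
```python
from m import *
o=get_obs();print(o['tool_pos'],o['orientation'][:,0],o['ft_force'])
d=wrist('w9');d=get_image('scene');np.savez('sc9.npz',**d);save('sc9.png',d['img'],4.5,(130,150,305,260))
save('sc9b.png',d['img'],8,(205,195,305,255))
```

```text
[ 0.5786 -0.0368  0.0374] [0.9996 0.029  0.0013] [0.4538 0.0787 0.534 ]
```

View pics/w9.png

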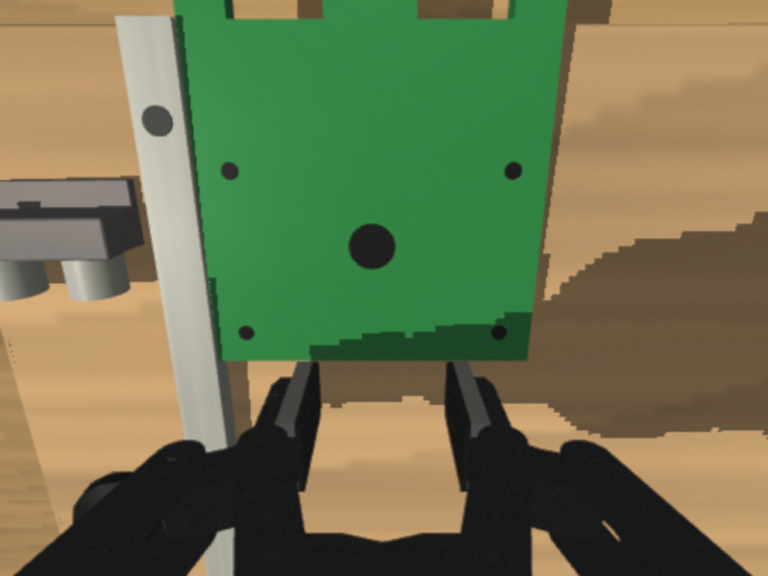

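View pics/sc9.png

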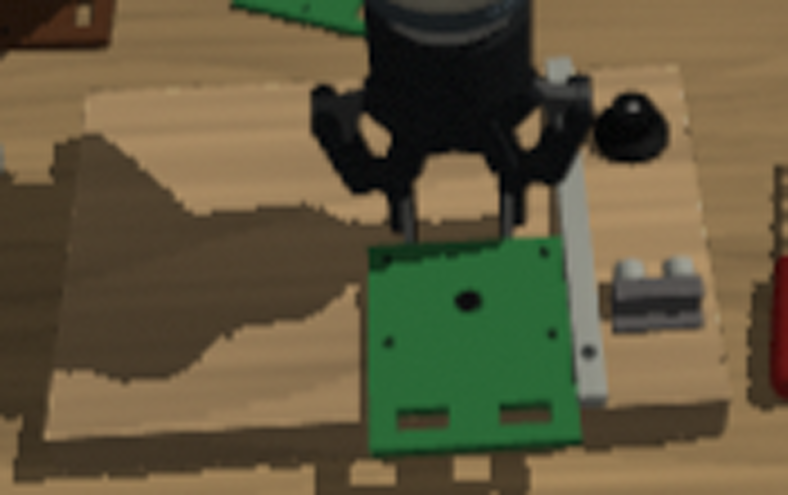

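View pics/sc9b.png

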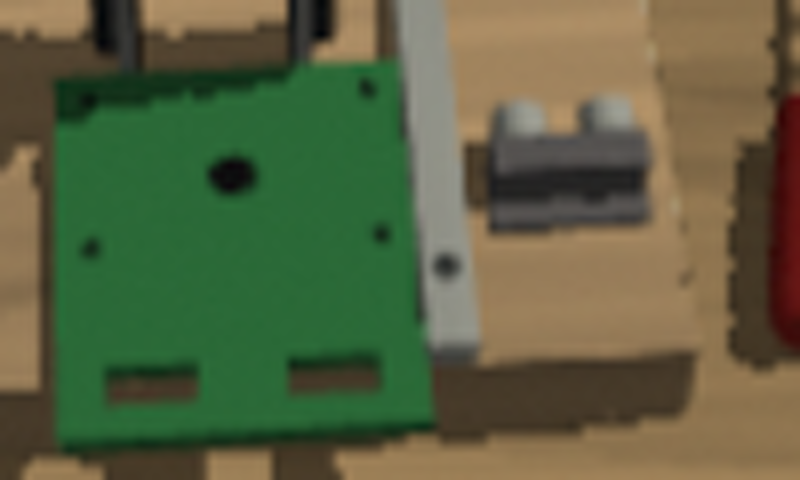

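Run:
```python
from m import *
d=np.load('w9.npz')
save('w9a.png',d['img'],3,(100,0,350,60));save('w9b.png',d['img'],4,(130,210,380,270))
c=lambda a:(np.array(a)+.5)/1.5-.5
yaw=.029;u=np.array([np.cos(yaw),np.sin(yaw)])
for n,p,z in(('near',[(222,360),(528,360)],.044),('slot',[(230,19),(510,19)],.044),('edge',[(20,24),(750,24)],.036),('fence end',[(118,16),(175,16)],.046)):
    P=onplane(d,c(p),z);print(n,P[:,:2].ravel(),P[:,:2]@u)
```

```text
near [ 0.5878  0.0149  0.5905 -0.0848] [0.588  0.5878]
slot [ 0.6863  0.0046  0.6883 -0.0674] [0.6861 0.6861]
edge [ 0.6849  0.0644  0.6905 -0.1351] [0.6864 0.6863]
fence end [0.6858 0.0323 0.6862 0.0179] [0.6864 0.6864]
```

View pics/w9a.png

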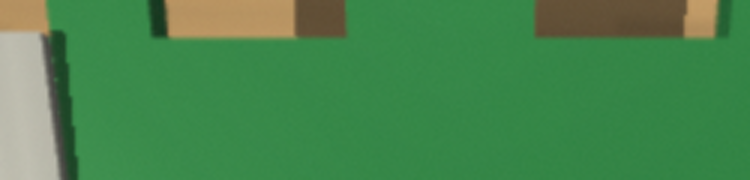

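View pics/w9b.png

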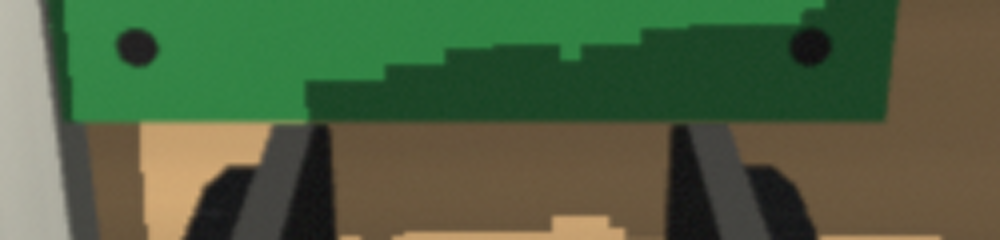

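Wrist measurement: the near end is 98.5 mm from the board's far edge, and the slot check gives 98.2 against the nominal 98. The overhang is therefore about 21.5 mm, so I push 8.5 mm more.

Call:
play_rows(
  rows=[
    {"fingers":0,"dp":[2,0,0],"spin":0},
    {"fingers":0,"dp":[4,0,0],"spin":0},
    {"fingers":0,"dp":[6,0,0],"spin":0},
    {"fingers":0,"dp":[7.5,0,0],"spin":0},
    {"fingers":0,"dp":[8.3,0,0],"spin":0},
    {"fingers":0,"dp":[8.3,0,0],"spin":0},
    {"fingers":0,"dp":[8.3,0,0],"spin":0},
  ],
)

```text
clock: 11.17
tool_pos: [0.5868, -0.0366, 0.0374]
orientation: [[1.0, 0.029, 0.001], [0.029, -1.0, -0.001], [0.001, 0.001, -1.0]]
ft_force: [0.1, -0.6, -0.5]
finger_gap: 0.497
```

Run:
```python
from m import *
o=get_obs();print(o['tool_pos'],o['orientation'][:,0],o['ft_force'])
d=wrist('w10',1.5)
```

```text
[ 0.5868 -0.0366  0.0374] [0.9996 0.029  0.0013] [ 0.078  -0.5627 -0.5142]
```

View pics/w10.png

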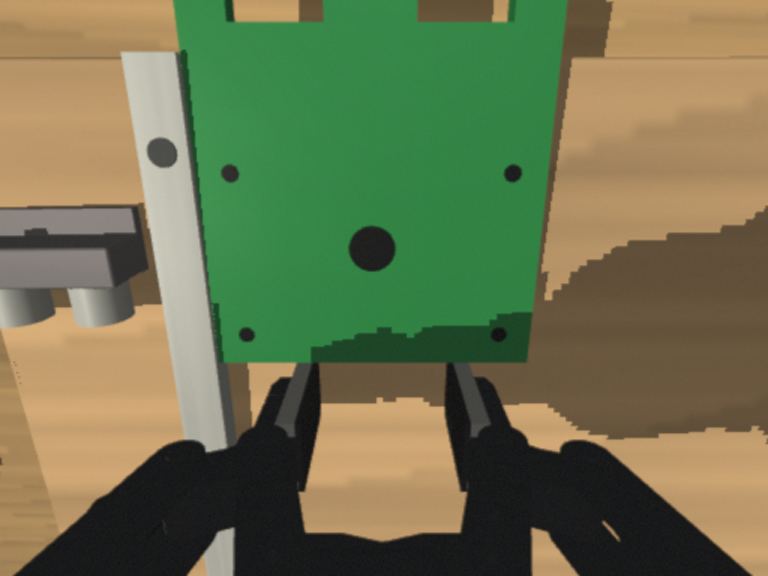

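Run:
```python
from m import *
d=np.load('w10.npz')
c=lambda a:(np.array(a)+.5)/1.5-.5
yaw=.029;u=np.array([np.cos(yaw),np.sin(yaw)]);v=np.array([-u[1],u[0]])
for n,p,z in(('near',[(222,362),(528,362)],.044),('slot',[(230,21),(510,21)],.044),('edge',[(20,58),(750,57)],.036),('fence end',[(123,52),(178,52)],.046),('fence inner',[(178,52),(225,418)],.046),('plate left',[(176,0),(222,362)],.044)):
    P=onplane(d,c(p),z);print(n,P[:,:2].ravel(),P[:,:2]@u,P[:,:2]@v)
```

```text
near [ 0.5952  0.0152  0.598  -0.0846] [0.5954 0.5953] [-0.0021 -0.102 ]
slot [ 0.694   0.0049  0.6961 -0.0673] [0.6939 0.6938] [-0.0152 -0.0874]
edge [ 0.6846  0.0665  0.6906 -0.1372] [0.6862 0.6863] [ 0.0466 -0.1572]
fence end [0.6857 0.0326 0.6861 0.0183] [0.6864 0.6864] [ 0.0127 -0.0016]
fence inner [0.6861 0.0183 0.5752 0.0152] [0.6864 0.5754] [-0.0016 -0.0015]
plate left [0.6984 0.0183 0.5952 0.0152] [0.6986 0.5954] [-0.002  -0.0021]
```

Call:
play_rows(
  rows=[
    {"fingers":0,"dp":[0.3,0,0],"spin":0},
    {"fingers":0,"dp":[0.5,0,0],"spin":0},
    {"fingers":0,"dp":[0.5,0,0],"spin":0},
    {"fingers":0,"dp":[0.5,0,0],"spin":0},
  ],
)

```text
clock: 11.55
tool_pos: [0.5871, -0.0365, 0.0374]
orientation: [[1.0, 0.029, 0.001], [0.029, -1.0, -0.001], [0.001, 0.001, -1.0]]
ft_force: [-0.3, -0.8, 1.0]
finger_gap: 0.501
```

Call:
play_rows(
  rows=[
    {"fingers":0,"dp":[-8,0,0],"spin":0},
    {"fingers":0,"dp":[-20,0,0],"spin":0},
    {"fingers":0,"dp":[-25,0,-30],"spin":0},
    {"fingers":0,"dp":[-25,0,-65],"spin":0},
    {"fingers":0,"dp":[-25,0,-100],"spin":0},
    {"fingers":0,"dp":[-25,0,-120],"spin":0},
    {"fingers":0,"dp":[-15,15,-120],"spin":-7},
    {"fingers":0,"dp":[-5,30,-120],"spin":-14},
    {"fingers":0,"dp":[5,45,-120],"spin":-21},
    {"fingers":0,"dp":[20,60,-120],"spin":-28},
    {"fingers":0,"dp":[35,75,-120],"spin":-35},
    {"fingers":0,"dp":[50,79,-120],"spin":-42},
    {"fingers":0,"dp":[60,79,-120],"spin":-49},
    {"fingers":0,"dp":[66,79,-120],"spin":-56},
    {"fingers":0,"dp":[66,79,-120],"spin":-63},
    {"fingers":0,"dp":[66,79,-120],"spin":-70},
    {"fingers":0,"dp":[66,79,-120],"spin":-77},
    {"fingers":0,"dp":[66,79,-120],"spin":-84},
    {"fingers":0,"dp":[66,79,-120],"spin":-90},
    {"fingers":0,"dp":[66,79,-120],"spin":-90},
  ],
)

```text
clock: 13.22
tool_pos: [0.6546, -0.1134, 0.1573]
orientation: [[-0.033, 0.999, 0.001], [0.999, 0.033, -0.001], [-0.001, 0.001, -1.0]]
ft_force: [0.5, 0.9, -0.3]
finger_gap: 0.504
```

Run:
```python
from m import *
o=get_obs();print(o['tool_pos'],o['orientation'],o['ft_force'])
d=wrist('w11',1.5)
```

```text
[ 0.6546 -0.1134  0.1573] [[-0.0326  0.9995  0.0006]
 [ 0.9995  0.0326 -0.0008]
 [-0.0009  0.0005 -1.    ]] [ 0.4817  0.9465 -0.2839]
```

View pics/w11.png

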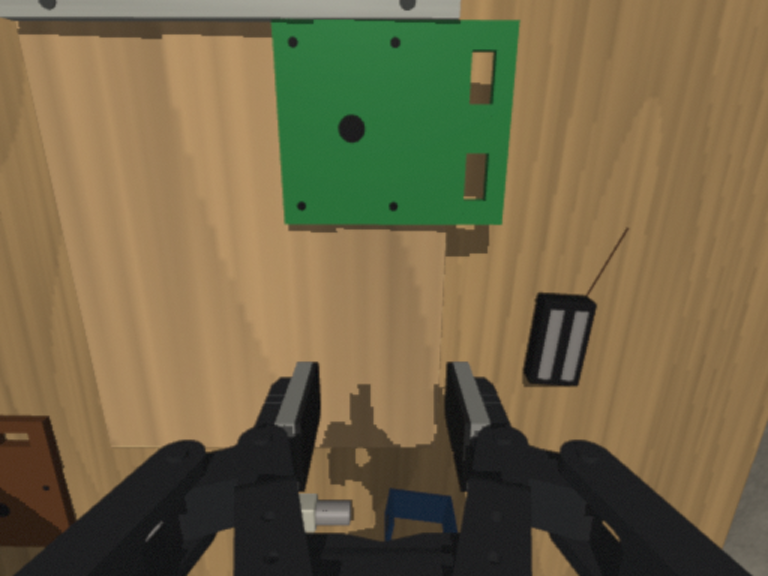

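Run:
```python
from m import *
d=np.load('w11.npz')
c=lambda a:(np.array(a)+.5)/1.5-.5
yaw=.029;u=np.array([np.cos(yaw),np.sin(yaw)]);v=np.array([-u[1],u[0]])
for n,p,z in(('far end',[(518,21),(502,223)],.044),('near end',[(273,24),(286,223)],.044),('edge',[(445,250),(438,400)],.036),('fence end',[(459,0),(459,17)],.046),('fence',[(10,18),(459,17)],.046),('right',[(286,223),(502,223)],.044),('left',[(273,24),(518,21)],.044)):
    P=onplane(d,c(p),z);print(n,P[:,:2]@u,P[:,:2]@v)
```

```text
far end [0.7151 0.7159] [-0.0019 -0.1006]
near end [0.5966 0.5966] [-0.0035 -0.101 ]
edge [0.6863 0.6864] [-0.1182 -0.2188]
fence end [0.6858 0.6862] [ 0.0065 -0.0006]
fence [0.4712 0.6862] [-0.0016 -0.0006]
right [0.5966 0.7159] [-0.101  -0.1006]
left [0.5966 0.7151] [-0.0035 -0.0019]
```

Call:
play_rows(
  rows=[
    {"fingers":0,"dp":[0,0,35],"spin":0.2},
    {"fingers":0,"dp":[0,0,70],"spin":0.2},
    {"fingers":0,"dp":[0,0,100],"spin":0.2},
    {"fingers":0,"dp":[0,0,115],"spin":0.2},
    {"fingers":0,"dp":[0,0,120],"spin":0.2},
    {"fingers":0,"dp":[0,0,120],"spin":0.2},
    {"fingers":0,"dp":[5,0,120],"spin":0.2},
    {"fingers":0,"dp":[10,0,120],"spin":0.2},
    {"fingers":0,"dp":[14,0,120],"spin":0.2},
    {"fingers":0,"dp":[16,0,120],"spin":0.2},
    {"fingers":0,"dp":[17,0,120],"spin":0.2},
    {"fingers":0,"dp":[17,0,120],"spin":0.2},
    {"fingers":0,"dp":[17,0,120],"spin":0.2},
  ],
)

```text
clock: 14.35
tool_pos: [0.6544, -0.0964, 0.0377]
orientation: [[-0.024, 1.0, 0.001], [1.0, 0.024, -0.001], [-0.001, 0.001, -1.0]]
ft_force: [0.0, -1.0, 0.4]
finger_gap: 0.5
```

Run:
```python
from m import *
o=get_obs();print(o['tool_pos'],o['orientation'],o['ft_force'],-.029*o['tool_pos'][0]+o['tool_pos'][1])
```

```text
[ 0.6544 -0.0964  0.0377] [[-0.0236  0.9997  0.0011]
 [ 0.9997  0.0236 -0.001 ]
 [-0.001   0.001  -1.    ]] [ 0.0083 -0.955   0.4204] -0.11541960157553306
```

Call:
play_rows(
  rows=[
    {"fingers":0,"dp":[1,0,0],"spin":-0.4},
    {"fingers":0,"dp":[2,0,0],"spin":-0.4},
    {"fingers":0,"dp":[3,0,0],"spin":-0.4},
    {"fingers":0,"dp":[3.5,0,0],"spin":-0.4},
    {"fingers":0,"dp":[3.5,0,0],"spin":-0.4},
  ],
)

```text
clock: 14.77
tool_pos: [0.6543, -0.0929, 0.0376]
orientation: [[-0.031, 1.0, 0.001], [1.0, 0.031, -0.001], [-0.001, 0.001, -1.0]]
ft_force: [-0.5, 0.6, -0.0]
finger_gap: 0.505
```

Call:
play_rows(
  rows=[
    {"fingers":0,"dp":[0.4,0,0],"spin":0},
    {"fingers":0,"dp":[0.8,0,0],"spin":0},
    {"fingers":0,"dp":[0.8,0,0],"spin":0},
  ],
)

```text
clock: 15.02
tool_pos: [0.6543, -0.0922, 0.0376]
orientation: [[-0.031, 1.0, 0.001], [1.0, 0.031, -0.001], [-0.001, 0.001, -1.0]]
ft_force: [0.7, -0.1, -0.3]
finger_gap: 0.499
```

Call:
play_rows(
  rows=[
    {"fingers":0,"dp":[0.4,0,0],"spin":0},
    {"fingers":0,"dp":[0.8,0,0],"spin":0},
    {"fingers":0,"dp":[0.8,0,0],"spin":0},
  ],
)

```text
clock: 15.27
tool_pos: [0.6543, -0.092, 0.0376]
orientation: [[-0.031, 1.0, 0.001], [1.0, 0.031, -0.002], [-0.002, 0.001, -1.0]]
ft_force: [-0.9, -4.1, -0.5]
finger_gap: 0.501
```

Call:
play_rows(
  rows=[
    {"fingers":0,"dp":[0.4,0,0],"spin":0},
    {"fingers":0,"dp":[0.6,0,0],"spin":0},
    {"fingers":0,"dp":[0.6,0,0],"spin":0},
  ],
)

```text
clock: 15.52
tool_pos: [0.6543, -0.092, 0.0376]
orientation: [[-0.031, 1.0, 0.001], [1.0, 0.031, -0.003], [-0.003, 0.001, -1.0]]
ft_force: [-0.1, -5.2, -0.4]
finger_gap: 0.502
```

The plate is seated against the fence (5 N). I retreat straight back, lift and inspect.

Call:
play_rows(
  rows=[
    {"fingers":0,"dp":[-8,0,0],"spin":0},
    {"fingers":0,"dp":[-20,0,0],"spin":0},
    {"fingers":0,"dp":[-22,0,-30],"spin":0},
    {"fingers":0,"dp":[-22,0,-65],"spin":0},
    {"fingers":0,"dp":[-22,0,-100],"spin":0},
    {"fingers":0,"dp":[-22,0,-140],"spin":0},
    {"fingers":0,"dp":[0,0,-160],"spin":0},
    {"fingers":0,"dp":[30,0,-160],"spin":0},
    {"fingers":0,"dp":[30,0,-160],"spin":0},
    {"fingers":0,"dp":[30,0,-160],"spin":0},
  ],
)

```text
clock: 16.35
tool_pos: [0.6532, -0.0609, 0.198]
orientation: [[-0.033, 0.999, 0.002], [0.999, 0.033, -0.002], [-0.002, 0.002, -1.0]]
ft_force: [0.2, 0.5, -0.7]
finger_gap: 0.5
```

Run:
```python
from m import *
o=get_obs();print(o['tool_pos'],o['orientation'][:,1],o['ft_force'])
d=wrist('w12',1.5);save('w12b.png',d['img'],4,(165,70,365,210))
d=get_image('scene');save('sc12.png',d['img'],1.5)
```

```text
[ 0.6532 -0.0609  0.198 ] [0.9995 0.0326 0.0017] [ 0.1577  0.5171 -0.712 ]
```

View pics/w12.png

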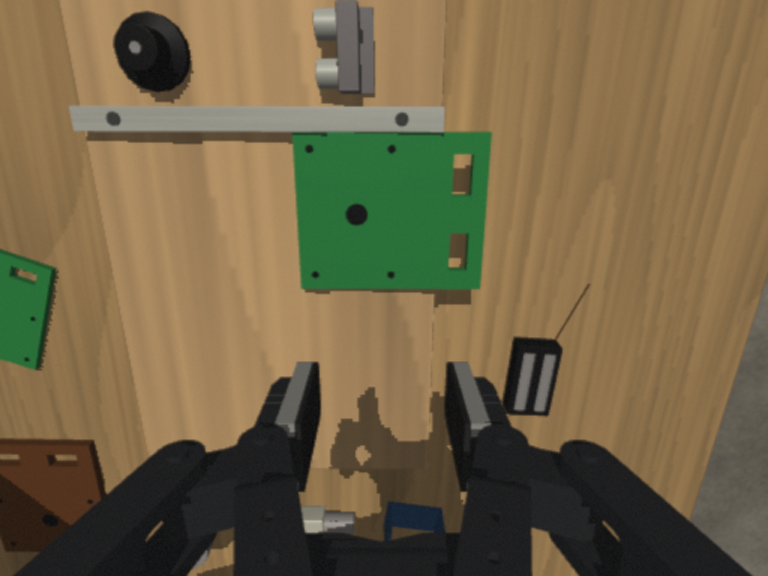

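View pics/w12b.png

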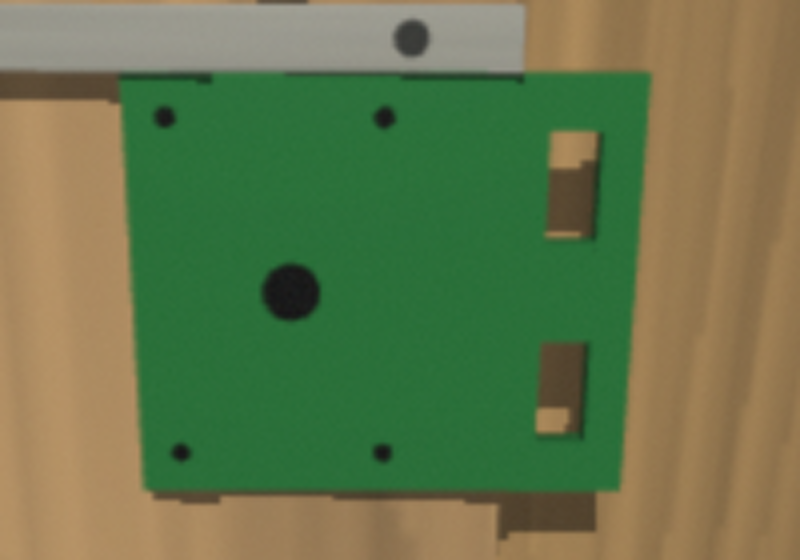

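View pics/sc12.png

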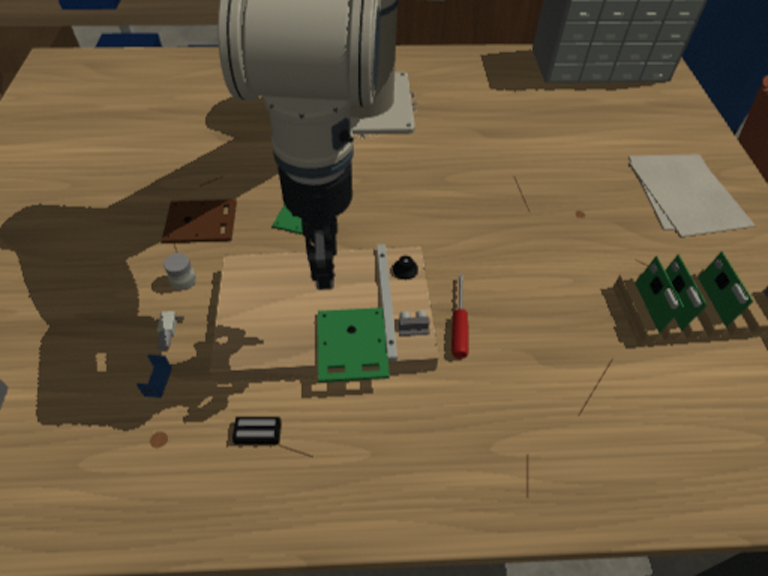

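Run:
```python
from m import *
d=np.load('w12.npz')
b=lambda a:(np.array(a)+.5)/4-.5+[165,70]
c=lambda a:(np.array(a)+.5)/1.5-.5
yaw=.029;u=np.array([np.cos(yaw),np.sin(yaw)]);v=np.array([-u[1],u[0]])
P=onplane(d,b([(145,491),(120,75),(651,73),(620,491)]),.044)
P=np.c_[P[:,:2]@u,P[:,:2]@v];print(P,rect(P,.12,.10))
for n,p,z in(('edge',[(445,40),(433,330)],.036),('fence end',[(443,107),(444,132)],.046),('fence',[(75,131),(444,132)],.046)):
    Q=onplane(d,c(p),z);print(n,Q[:,:2]@u,Q[:,:2]@v)
save('w12c.png',d['img'],8,(265,80,345,150))
save('w12d.png',d['img'],8,(270,185,350,235))
```

```text
[[ 0.596  -0.1015]
 [ 0.5958 -0.002 ]
 [ 0.7155 -0.0012]
 [ 0.7156 -0.1012]] (array([ 0.6557, -0.0515,  0.0034]), array([[-0.1445, -0.1689],
       [-0.2038,  0.2884],
       [ 0.0583, -0.0597],
       [ 0.2901, -0.0598]]))
edge [0.6863 0.6864] [ 0.0494 -0.1352]
fence end [0.6856 0.6868] [ 0.0127 -0.0012]
fence [0.4667 0.6868] [-0.0013 -0.0012]
```

View pics/w12c.png

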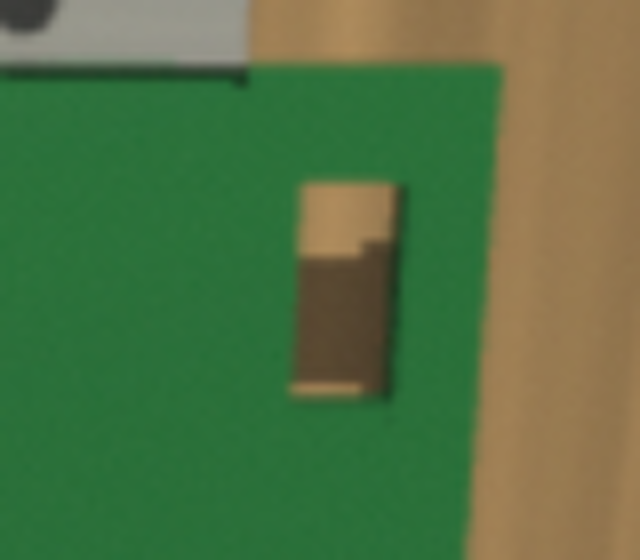

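View pics/w12d.png

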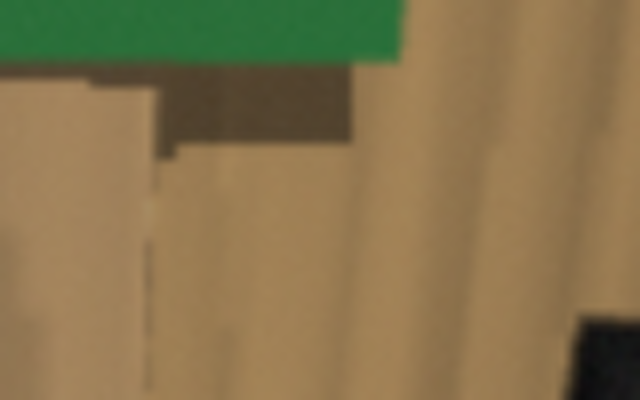

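```bash
python3 -c "
from station import ctrl
print(ctrl.hand_in())"
```

```text
the job is handed in; nothing more can be done
None
```

The plate is against the fence and overhangs the board's far edge by about 29.5 mm. I handed the job in at about 16.5 s, with the hand roughly 150 mm above the plate.

I pushed the larger green plate flat along the board with both fingertips. First I pushed it left against the fence, then along the fence from its near end, and finally a light push seated it on the fence again.

- **Overhang:** the wrist-camera measurements after the end push ranged from 29.2 to 30.3 mm; the final one gave 29.3–29.6 mm. That spread is within the 2 mm calibration.
- **Fence contact:** the force rose to about 5 N and the hand stopped advancing. The last picture shows about 0.4 mm between plate and fence and a 3 mrad difference in angle, both within measuring error.
- **Forces:** the highest reading I saw was about 8.5 N, when I lightly touched the board to find its height.
- **Other parts:** in the last pictures they all appear where they were. I checked this by eye only; the small green plate is partly hidden by the arm in the last scene view.

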